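# Put the crumb tray back into the flatbread griddle's push-push catch

## Robot

A 6-joint arm with a two-finger parallel gripper is mounted at the origin on the work surface. World frame = base frame: x ahead of the robot, y to its left, z up, the work surface at z = 0. Lengths are in mm, angles in rad, forces in N, time in s.
With the tool pointing down it reaches from about 275 to 750 mm from the base axis. Payload 10.2 kg.
Tool frame: the origin (TCP) lies at the very end of the fingers, on their centre line; the grasp point (between the pads) lies 19 mm behind it; x points along the fingers, y is the direction in which the jaws open and shut, and the axes are right-handed (so a half turn about x gives the same grasp; the last joint's range is limited). The gripper opens to 85 mm and grips with 20 to 120 N. Pads are 22 mm wide; open, the fingers measure 114 mm over their backs; the gripper's body (76 mm by 85 mm) begins 54 mm behind the grasp point. The pads swing forward as they close: fully open they stand 13 mm farther back than shut.
Start: joints at [1.049, 0.313, 1.498, -0, 1.331, -0.223], TCP at [154.559, 501.74, 231.294] pointing down, gripper open.
Joint ranges: [-2.94, 2.94], [-0.97, 2.17], [0.19, 2.56], [-1.23, 4.37], [0.02, 3.11], [-2.88, 2.88]. Speed limits (rad/s): [2.39, 2.39, 3.01, 3.14, 3.14, 3.14].

## Interface

Orientations are given as a unit quaternion [w, x, y, z].
In Python, from rig import ctrl, viewer, order gives the robot as it stands. The module is installed in compiled form; this text tells all that it offers.
- The arm moves only by the tool carry_out, never from a script. Its argument "deltas" is a list of rows, each a list of 7 numbers: the gripper command: -1 is fully open, 1 is shut, values between are in proportion, then the shift along the tool's x, y, z in mm, then the turn, a rotation vector about the tool's x, y, z in degrees. A call has exactly 5 rows; each row is the pose to reach, as a shift and turn from the pose commanded when the call began, along the tool's axes at that moment; what a row does not reach only later rows make up. A row lasts 1/8 s, in which the tool goes at most 62.5 mm and 10.7 degrees, less where a joint would pass 70% of its speed; a pose out of reach is approached as far as the arm can. A call with a gripper value outside its range is refused whole. The fingers move at their own pace and stop on an object; "newtons" is the grip in N (left out, the last holds). Time passes only in rows, so rows that repeat a pose let the fingers close, or fill a call up. It gives the time, the measured TCP pose, the force and the opening at its end, in the units of the state.
- ctrl.sense(): the state, without advancing time (a new reading comes with each control period).
- viewer.capture(name): name is "side" or "top"; returns the picture (480x640x3 uint8, red, green, blue); there is no depth.
- viewer.calibration(name): a dict with "fx", "fy", "cx", "cy" (pixels), "xyz" and "attitude" of the camera in the world. Camera axes: x right, y down, z forward; pixel columns grow to the right and rows downward; lengths in mm; the calibration is good to about 2 mm. A picture is of the moment at which its call begins. calibration takes no time and is no camera call.
- order.finish_job(): hands the job in, once; it reports no verdict.
The state is a dict: "time_s": time; "joints": joint angles; "dq": joint speeds; "tau": joint torques, N m; "eef_pos": TCP position; "ee_rot": TCP orientation; "force": force on the tool from outside, world axes, zero at the start; "wrist_torque": the same for the moment, N m; "grip_width": opening from 0.0 (shut) to 1.0 (fully open).
Only numpy, scipy, OpenCV 4.12 (cv2) and the standard library are available. Lean on these libraries where they do the work, as an engineer would, in place of code of your own. Each camera call takes 0.05 s, during which the arm holds its last target. There are 200 camera calls.

## Task

Put the crumb tray back into the electric griddle: slide it into the slot in the griddle's front and press it in gently, no harder than it needs, until its push-push catch takes hold. Let go and make sure that it stays in, about flush with the griddle's front instead of springing back out. Leave the other things on the table and on the griddle as they are.

Things in the scene. Friction and masses are not known exactly. Their poses are not given: they have to be found in the camera images.
- tray_grip (a point): Where to grip the loose crumb tray: on the black tab that stands out of the middle of its front. Axes: x from tab to nose (the way the tray goes in), y across, z up. Tab: 14 mm thick (y), 46 long (x), 30 high. The point lies 27 mm above the tray's underside, 28 mm in -x from the front's outer face, 18 mm from the tab's free end.
- tray_front (a point): Middle of the lower edge of the tray's black front, in its outer face; axes as tray_grip. Front: 130 mm wide, 38 high, 8 thick. Latched, this point lies within 5 mm of the plane of the griddle's front face (x of slot_mouth 0); in the slot but not latched, the catch's spring holds it 17 mm out of that plane.
- tray: The crumb tray: open aluminium pan, 0.11 to 0.20 kg, starts flat on the table, right way up, nose roughly towards the slot. Origin under the pan's middle, 62.5 mm in +x from tray_front. Pan 130 mm wide, 24 high, reaching 125 mm in +x from tray_front; over its last 20 mm the sides taper in by 7 mm each and the bottom turns up by 5 mm as a lead-in.
- slot_mouth (a point): Middle of the lower edge of the tray slot, in the plane of the griddle's front face, 22 mm above the table; x straight into the griddle, y across, z up. The slot is a straight bay 134 mm wide and 44 mm high; its floor, on which the tray slides, is level with this point.
- catch (a point): Inside the bay, 108 mm in +x from slot_mouth: here the pan's nose meets the sprung push-push catch. It pushes back with 3.5 N, rising to 9 N at the click (plus 1 to 3 N of friction, and 0.8 N per 10 mm/s), then a rubber stop adds 5 N or more per mm. After the click, let go: the tray comes back about 7 mm and is held. A push short of the click springs out; a full push on a latched tray frees it again.
- griddle: Electric griddle, fixed: low steel chassis 360 mm wide (y), 420 deep (x), top 82 mm above the table; round black iron plate on it (top at 104 mm) from 73 mm behind the front face. Origin on the table under its middle; front face at x = -210 mm. Thermostat knob on the front, 127 mm to -y of the slot's middle, 27 mm proud.
- tray_nose (a point): Middle of the lower edge of the pan's far (nose) end, 125 mm in +x and 6 mm up from tray_front. How deep the catch sits differs by up to 3.5 mm either way and is not given: the click comes with tray_front 3 to 11 mm past the griddle's front plane, so it must be felt. A push of 13 to 18 N is right; over 25 N between tray and griddle is forcing it.
- turner: Bystander: flat wooden bread turner, 360 x 34 x 5 mm, lying on the griddle's iron plate; origin under its middle.
- scraper: Bystander: bench scraper, steel blade with a wooden handle, 100 x 120 x 22 mm, lying on the table; origin under its middle.
- shaker: Bystander: steel flour shaker, 72 mm across, 113 mm high; origin under its middle.
- tub: Bystander: white lidded plastic tub, 116 mm across, 109 mm high; origin under its middle.
- small_tub: Bystander: smaller white lidded plastic tub, 96 mm across, 84 mm high; origin under its middle.
- bowl: Bystander: white enamel bowl, 124 mm across, 55 mm high; origin under its middle.
- brush: Bystander: pastry brush 190 mm long, lying on the iron plate beside the turner; origin near its middle.
Not all that is in view belongs to the job. What is shaped like the tray but brown or pink is not meant.

How it is judged (in metres and radians):
On the way, in this order (a step that is already met when the one before it is completed fails the run):
1. the tray's nose is in the slot, square and level (x of tray_front in the frame of slot_mouth above -0.11 m and z of tray_front in the frame of slot_mouth above -0.003 m and y of tray_front in the frame of slot_mouth between -0.006 and 0.006 m and angle between the x axis of tray_front and the x axis of slot_mouth, either way round below 0.09 rad and angle between tray_front's own z axis and vertical below 0.09 rad), for 0.1 s.
2. the tray is pressed in until its front reaches the griddle's front face (x of tray_front in the frame of slot_mouth above -0.005 m and y of tray_front in the frame of slot_mouth between -0.006 and 0.006 m and angle between the x axis of tray_front and the x axis of slot_mouth, either way round below 0.09 rad and angle between tray_front's own z axis and vertical below 0.09 rad).
At the end, for the whole second after the job is handed in: The tray stays in by itself: its front within 9 mm of the plane of the griddle's front face (a tray that is not latched is pushed 17 mm out), lying on the slot's floor, square and level within 0.09 rad, centred within 6 mm, at rest and let go (x of tray_front in the frame of slot_mouth between -0.009 and 0.009 m and z of tray_front in the frame of slot_mouth between -0.003 and 0.004 m and y of tray_front in the frame of slot_mouth between -0.006 and 0.006 m and angle between the x axis of tray_front and the x axis of slot_mouth, either way round below 0.09 rad and angle between tray_front's own z axis and vertical below 0.09 rad and linear speed of tray below 0.01 m/s); the robot touches nothing.
It fails at once if the tray is forced: more than 25 N between the tray and the griddle (contact force between tray and griddle above 25 N).
It fails at once if the robot bears on the griddle with more than 15 N (contact force between any of the fingers, the arm and griddle above 15 N).
It fails at once if another thing on the table or on the griddle is moved by more than 30 mm (distance of any of turner, scraper, shaker, tub, small_tub, bowl, brush from where it was at the start of the episode above 0.03 m).
It also fails if it takes over 61 s, if anything falls off the work surface, if the arm or the gripper's body presses on something with over 40 N, if the wrist force passes 120 N, or if a joint passes its speed limit or range.

## Working session

There is one attempt and no reset: what is moved stays moved. The work goes in short steps, Python scripts to look and compute and a tool call to move; the robot and the scene stay as the last step left them, time stands still between calls to the robot, and variables do not carry over. Pictures are saved under pics/ and viewed, about 8 in all and at most 12, crops included, and the job is handed in when it is done.

Besides the shell and the picture viewer there is one more tool, called in YAML: its name, and indented under it one key for each argument. carry_out: Moves the arm, as the interface text tells. Its arguments: {"type":"object","properties":{"deltas":{"type":"array"},"newtons":{"type":"number"}},"required":["deltas"]}

```bash
mkdir -p pics; python3 - <<'E'
from rig import ctrl, viewer, order
import cv2
for n in ("top","side"):
    cv2.imwrite(f"pics/{n}0.png",viewer.capture(n)[:,:,::-1]); print(viewer.calibration(n))
print(ctrl.sense())
E
```

```text
{'fx': 434.39747019729685, 'fy': 434.39747019729685, 'cx': 323.03232805212804, 'cy': 233.94328806533323, 'xyz': array([ 299.37926763,   79.92736945, 1286.69101078]), 'attitude': array([ 0.06311263, -0.69521754,  0.71222772, -0.0736277 ])}
{'fx': 505.62735192561433, 'fy': 505.62735192561433, 'cx': 317.85417132175655, 'cy': 235.72654190173233, 'xyz': array([ 391.78341116, 1033.51024122, 1176.69974604]), 'attitude': array([ 0.03449743, -0.0693823 ,  0.93153006, -0.35531363])}
{'time_s': 0.1, 'joints': array([ 1.04860191e+00,  3.13378364e-01,  1.49836025e+00, -1.88654062e-05,
        1.33103826e+00, -2.23383047e-01]), 'dq': array([-0.001033  , -0.00217332, -0.00341216,  0.00041213, -0.00161658,
        0.00043721]), 'tau': array([ 2.31941514e-03, -4.12902403e+01, -2.60141194e+01, -1.37594493e-04,
        3.04040463e-03,  7.48310845e-05]), 'eef_pos': array([154.43652391, 501.51956517, 230.8006652 ]), 'ee_rot': array([ 0.69908307,  0.1048593 ,  0.69937598, -0.10564387]), 'force': array([-0.26353466,  0.4305537 , -0.46150658]), 'wrist_torque': array([0.01958523, 0.00618301, 0.03266672]), 'grip_width': 1.0012693010409133}
```

View pics/top0.png

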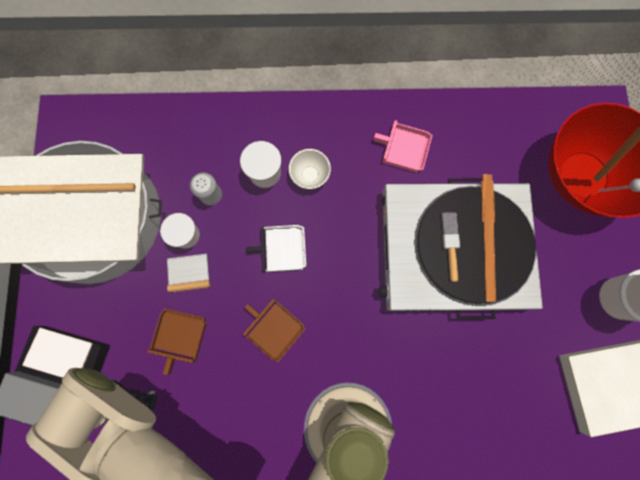

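View pics/side0.png

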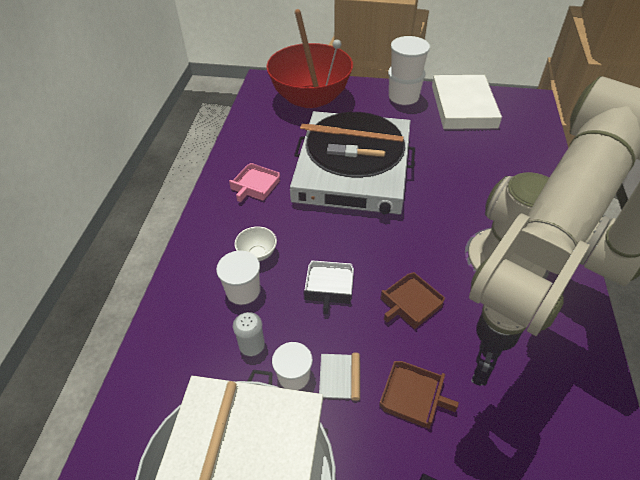

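```bash
cat > h.py <<'E'
import numpy as np, cv2
from rig import ctrl, viewer, order
from scipy.spatial.transform import Rotation as R
def rot(q): return R.from_quat(np.roll(q,-1))
def cast(n,uv,z=None,p=None,nrm=None):
    c=viewer.calibration(n); uv=np.atleast_2d(uv).astype(float)
    d=np.c_[(uv[:,0]-c['cx'])/c['fx'],(uv[:,1]-c['cy'])/c['fy'],np.ones(len(uv))]
    d=rot(c['attitude']).apply(d)
    if p is None: p,nrm=np.array([0,0,z]),np.array([0,0,1.])
    t=((p-c['xyz'])@nrm)/(d@nrm)
    return c['xyz']+d*t[:,None]
def proj(n,P):
    c=viewer.calibration(n); q=rot(c['attitude']).inv().apply(np.atleast_2d(P)-c['xyz'])
    return np.c_[c['fx']*q[:,0]/q[:,2]+c['cx'],c['fy']*q[:,1]/q[:,2]+c['cy']]
E
python3 - <<'E'
import cv2,numpy as np
t=cv2.imread("pics/top0.png");s=cv2.imread("pics/side0.png")
f=lambda a,x,y,w,h,k:cv2.resize(a[y:y+h,x:x+w],None,fx=k,fy=k,interpolation=cv2.INTER_CUBIC)
a=f(t,240,215,80,60,5);b=f(t,370,175,50,75*2,2);c=f(s,290,250,80,75,4);d=f(s,280,160,140,60,5)
o=np.zeros((600,800,3),np.uint8)
o[:300,:400]=a;o[:300,420:520]=b;o[300-300:300,540:800]=c[:300,:260];o[300:,:700]=d
cv2.imwrite("pics/c1.png",o)
E
```

```text
(no output)
```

View pics/c1.png

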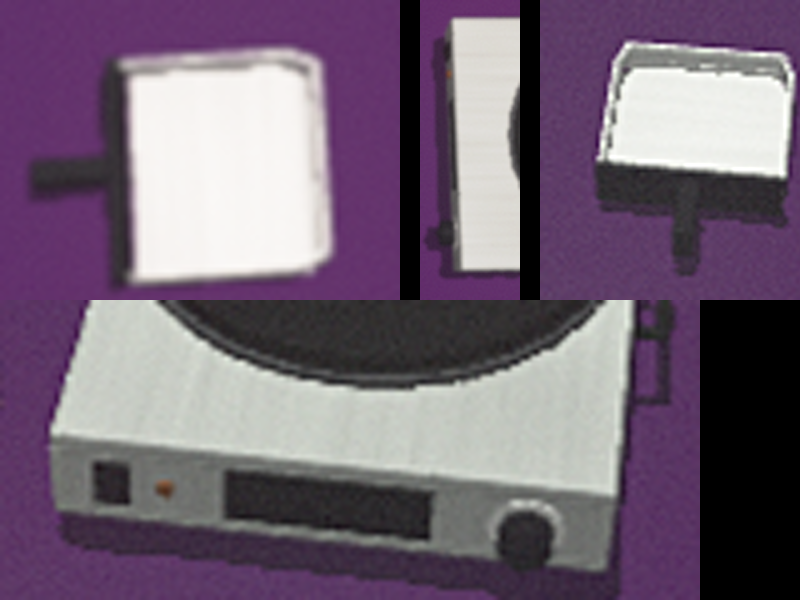

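```bash
python3 - <<'E'
from h import *
np.set_printoptions(precision=1,suppress=True)
g=cast("top",[[386,184],[387.5,310]],82);print("front edge top",g)
gs=cast("side",[[290.4,187],[402.6,199]],82);print("front edge side",gs)
for e in(g,gs):
    d=e[1]-e[0]; print(np.linalg.norm(d))
    n=np.array([d[1],-d[0],0]);n/=np.linalg.norm(n);print("into",n,np.degrees(np.arctan2(n[1],n[0])))
    print(cast("side",[[324.8,194],[366.6,198],[324.8,204],[366,208.2]],p=e[0],nrm=n))
a=lambda x,y:[240+x/5,215+y/5]
print("rim",cast("top",[a(128,60),a(300,48),a(128,283),a(315,268)],24))
print("tab z30",cast("top",[a(30,159),a(30,186),a(107,158),a(107,185)],38))
c=lambda x,y:[290+(x-540)/4,250+y/4]
print("side front low edge",cast("side",[c(600,203),c(783,222)],0),cast("side",[c(598,162),c(788,178)],38))
print("pan nose rim",cast("side",[c(628,44),c(780,54)],24))
E
```

```text
front edge top [[ 678.7 -127.2   82. ]
 [ 319.3 -112.2   82. ]]
front edge side [[ 677.2 -125.4   82. ]
 [ 322.3 -119.7   82. ]]
359.69630728972874
into [0. 1. 0.] 87.5981390824473
[[ 566.2 -122.5   68.6]
 [ 433.1 -116.9   74.1]
 [ 566.4 -122.5   24.1]
 [ 432.5 -116.9   29.1]]
355.00159698145495
into [0. 1. 0.] 89.07611999905797
[[ 566.3 -123.6   67.6]
 [ 433.3 -121.5   69.8]
 [ 566.6 -123.6   23. ]
 [ 432.7 -121.4   24.6]]
rim [[571.7 227.7  24. ]
 [576.7 125.6  24. ]
 [439.1 227.7  24. ]
 [445.2 118.9  24. ]]
tab z30 [[511.1 282.9  38. ]
 [495.3 282.8  38. ]
 [510.7 238.3  38. ]
 [494.8 238.2  38. ]]
side front low edge [[569.2 242.3   0. ]
 [440.7 239.7   0. ]] [[570.6 234.6  38. ]
 [439.7 229.2  38. ]]
pan nose rim [[569.2 117.4  24. ]
 [458.1 111.   24. ]]
```

```bash
python3 - <<'E'
from h import *
np.set_printoptions(precision=2,suppress=True)
def edge(img,n,p0,p1,z,k=12):
    # subpixel gradient maximum along normals of the segment p0-p1, then line fit on plane z
    g=cv2.GaussianBlur(cv2.cvtColor(img,cv2.COLOR_BGR2GRAY),(0,0),.8).astype(np.float32)
    p0,p1=np.array(p0,float),np.array(p1,float);d=(p1-p0)/np.linalg.norm(p1-p0);m=np.array([-d[1],d[0]])
    P=[]
    s=np.arange(-5,5.01,.1)
    for t in np.linspace(.08,.92,60):
        q=(p0+t*(p1-p0)+s[:,None]*m).astype(np.float32)
        v=cv2.remap(g,q[None,:,0],q[None,:,1],cv2.INTER_CUBIC)[0]
        gr=np.abs(np.gradient(v));P.append(q[gr.argmax()])
    W=cast(n,np.array(P),z)[:,:2].astype(np.float32)
    vx,vy,x,y=cv2.fitLine(W,cv2.DIST_HUBER,0,.5,.01).ravel()
    r=np.abs((W-[x,y])@[-vy,vx]);print(n,"ang",np.degrees(np.arctan2(vy,vx)),"pt",x,y,"res",np.median(r))
t=cv2.imread("pics/top0.png");s=cv2.imread("pics/side0.png")
print("griddle");edge(t,"top",[386,184],[531,184],82);edge(t,"top",[387.5,310],[541,307],82);edge(t,"top",[386,184],[387.5,310],82)
edge(s,"side",[290.4,187],[402.6,199],82)
print("slot low/up/left/right");edge(s,"side",[324.8,204],[366,208.2],22);edge(s,"side",[324.8,194],[366.6,198],66)
a=lambda x,y:[240+x/5,215+y/5]
print("tray");edge(t,"top",a(130,62),a(295,50),24);edge(t,"top",a(130,283),a(310,268),24)
edge(t,"top",a(106,70),a(112,283),38)
c=lambda x,y:[290+(x-540)/4,250+y/4]
edge(s,"side",c(598,162),c(788,178),38)
E
```

```text
griddle
top ang 89.35012 pt 676.0227 -343.11075 res 0.7090332
top ang 88.610146 pt 316.86865 -316.2146 res 0.15611085
top ang -0.88874996 pt 496.9338 -122.787094 res 0.69210804
side ang -0.96585035 pt 504.55646 -123.99449 res 1.0004395
slot low/up/left/right
side ang -1.0228122 pt 511.8663 -127.54745 res 0.6217477
side ang -0.83997107 pt 500.968 -141.14919 res 1.0018163
tray
top ang -87.828865 pt 577.65027 173.1573 res 0.5613344
top ang -87.39543 pt 442.44116 186.9762 res 0.68471736
top ang 2.1051595 pt 492.34827 225.81396 res 0.48525488
side ang 2.3533592 pt 504.2517 230.14998 res 0.9953719
```

```bash
cat >> h.py <<'E'
def target(yawdeg):  # tool x down, tool z along heading
    a=np.radians(yawdeg); z=np.array([np.cos(a),np.sin(a),0]); x=np.array([0,0,-1.]); return R.from_matrix(np.c_[x,np.cross(z,x),z])
def delta(p,yaw,flip=False):
    s=ctrl.sense(); r=rot(s['ee_rot']); T=target(yaw+180*flip)
    return r.inv().apply(np.array(p)-s['eef_pos']).round(1), np.degrees((r.inv()*T).as_rotvec()).round(2)
E
python3 - <<'E'
from h import *
print(rot(ctrl.sense()['ee_rot']).as_matrix().round(3))
for f in (0,1): print(delta([504.6,264,100],-87.7,f))
E
```

```text
[[-0.001  0.294  0.956]
 [-0.001  0.956 -0.294]
 [-1.    -0.001 -0.   ]]
(array([ 130.8, -123.8,  404.6]), array([7.058e+01, 3.000e-02, 7.000e-02]))
(array([ 130.8, -123.8,  404.6]), array([-1.0942e+02, -7.0000e-02,  3.0000e-02]))
```

carry_out:
  deltas:
    - [-1,0,-20,60,10,0,0]
    - [-1,0,-40,120,20,0,0]
    - [-1,0,-60,180,30,0,0]
    - [-1,0,-75,240,40,0,0]
    - [-1,0,-90,300,50,0,0]

```text
time_s: 0.72
eef_pos: [415.4, 326.5, 231.2]
ee_rot: [0.588, 0.393, 0.588, -0.393]
force: [-0.1, 0.4, 0.4]
grip_width: 1.002
```

```bash
python3 - <<'E'
from h import *
print(delta([504.6,264,100],-87.7),ctrl.sense()['joints'])
E
```

```text
(array([131.1,  58.4,  91.9]), array([ 2.024e+01, -0.000e+00,  2.000e-02])) [4.44108493e-01 3.20538707e-01 1.48760868e+00 1.44808810e-04
 1.33372895e+00 5.06380646e-02]
```

carry_out:
  deltas:
    - [-1,20,15,22,7,0,0]
    - [-1,50,30,45,14,0,0]
    - [-1,85,45,70,20.2,0,0]
    - [-1,131,58.4,91.9,20.2,0,0]
    - [-1,131,58.4,91.9,20.2,0,0]

```text
time_s: 1.35
eef_pos: [502.6, 264.4, 97.0]
ee_rot: [0.51, 0.487, 0.512, -0.491]
force: [-0.9, 0.3, 0.3]
grip_width: 0.999
```

```bash
python3 - <<'E'
from h import *
s=ctrl.sense();print(delta([504.6,264,8],-87.7),s['eef_pos'],s['joints'])
t=viewer.capture("top")[:,:,::-1];d=viewer.capture("side")[:,:,::-1]
f=lambda a,x,y,w,h,k:cv2.resize(a[y:y+h,x:x+w],None,fx=k,fy=k,interpolation=cv2.INTER_CUBIC)
cv2.imwrite("pics/c2.png",np.hstack([f(t,210,200,100,120,4),f(d,280,240,100,120,4)]))
E
```

```text
(array([89. ,  2.6,  0.4]), array([0.27, 0.1 , 0.38])) [502.60444277 264.44423418  96.97147721] [ 2.78153674e-01  5.44381668e-01  1.52548555e+00 -1.13075397e-04
  1.07859631e+00  2.33383430e-01]
```

View pics/c2.png

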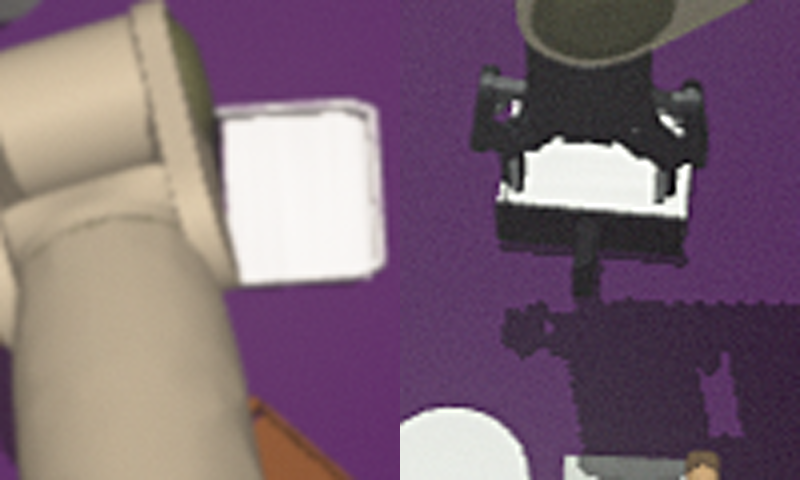

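carry_out:
  deltas:
    - [-1,25,0,0,0,0,0]
    - [-1,50,0,0,0,0,0]
    - [-1,75,0,0,0,0,0]
    - [-1,91.5,0,0,0,0,0]
    - [-1,91.5,0,0,0,0,0]
  newtons: 60

```text
time_s: 2.08
eef_pos: [503.3, 266.4, 9.0]
ee_rot: [0.512, 0.488, 0.512, -0.488]
force: [0.3, -0.8, -0.2]
grip_width: 0.994
```

carry_out:
  deltas:
    - [0.2,0,0,0,0,0,0]
    - [1,0,0,0,0,0,0]
    - [1,0,0,0,0,0,0]
    - [1,0,0,0,0,0,0]
    - [1,0,0,0,0,0,0]
  newtons: 60

```text
time_s: 2.7
eef_pos: [503.8, 266.0, 9.2]
ee_rot: [0.512, 0.488, 0.511, -0.488]
force: [-0.4, -0.7, 4.0]
grip_width: 0.15
```

```bash
python3 - <<'E'
from h import *
s=ctrl.sense();print(delta([504.6,264,8],-87.7),s['eef_pos'],s['grip_width'],s['force'])
d=viewer.capture("side")[:,:,::-1]
f=lambda a,x,y,w,h,k:cv2.resize(a[y:y+h,x:x+w],None,fx=k,fy=k,interpolation=cv2.INTER_CUBIC)
cv2.imwrite("pics/c3.png",f(d,280,220,120,120,5))
E
```

```text
(array([1.2, 0.7, 2. ]), array([ 0.37, -0.01, -0.05])) [503.83600694 265.95644435   9.22234073] 0.15028772148922268 [-0.37223904 -0.69329278  3.98424254]
```

View pics/c3.png

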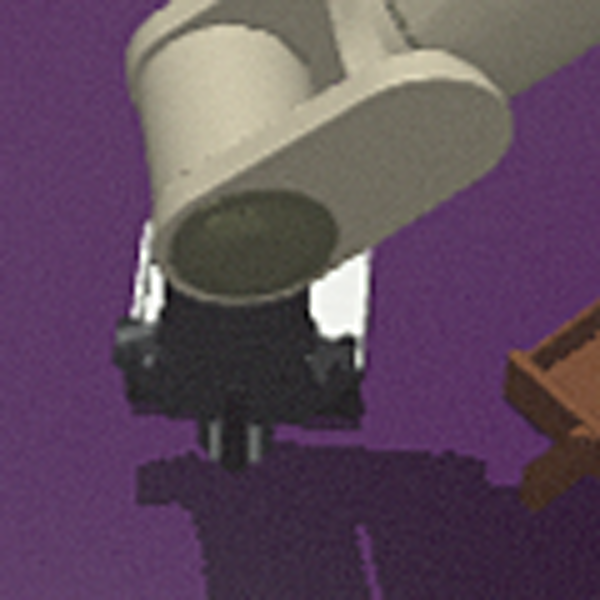

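carry_out:
  deltas:
    - [1,0,0,0,0,0,0]
    - [1,-12,0,0,0,0,0]
    - [1,-24,0,0,0,0,0]
    - [1,-36,0,0,0,0,0]
    - [1,-50,0,0,0,0,0]
  newtons: 80

```text
time_s: 3.38
eef_pos: [503.4, 265.9, 59.7]
ee_rot: [0.512, 0.488, 0.512, -0.488]
force: [-0.7, 0.5, -1.1]
grip_width: 0.153
```

```bash
python3 - <<'E'
from h import *
s=ctrl.sense();print(delta([502.4,45.4,40],-90.95),s['eef_pos'],s['grip_width'],s['force'],s['wrist_torque'])
E
```

```text
(array([ 19.7, -11.4, 220.2]), array([ 3.63, -0.  ,  0.  ])) [503.44504046 265.92908194  59.73281633] 0.15323677582676976 [-0.70962813  0.50088915 -1.13769515] [ 0.05785525 -0.05944897  0.01210171]
```

carry_out:
  deltas:
    - [1,0,-2,35,0.7,0,0]
    - [1,5,-4,80,1.5,0,0]
    - [1,10,-7,130,2.3,0,0]
    - [1,15,-10,180,3.1,0,0]
    - [1,19.7,-11.4,220,3.6,0,0]

```text
time_s: 4.0
eef_pos: [502.4, 43.8, 39.7]
ee_rot: [0.496, 0.504, 0.496, -0.504]
force: [0.3, 0.4, -1.8]
grip_width: 0.149
```

carry_out:
  deltas:
    - [1,0,0,0,0,0,0]
    - [1,0,0,0,0,0,0]
    - [1,0,0,0,0,0,0]
    - [1,0,0,0,0,0,0]
    - [1,0,0,0,0,0,0]

```text
time_s: 4.62
eef_pos: [502.4, 46.1, 39.1]
ee_rot: [-0.496, -0.504, -0.496, 0.504]
force: [0.2, -0.3, -0.6]
grip_width: 0.151
```

```bash
python3 - <<'E'
from h import *
s=ctrl.sense();print(delta([502.4,45.4,34],-90.95),s['eef_pos'],s['grip_width'],s['force'])
t=viewer.capture("top")[:,:,::-1];d=viewer.capture("side")[:,:,::-1]
cv2.imwrite("pics/t4.png",t);cv2.imwrite("pics/s4.png",d)
f=lambda a,x,y,w,h,k:cv2.resize(a[y:y+h,x:x+w],None,fx=k,fy=k,interpolation=cv2.INTER_CUBIC)
cv2.imwrite("pics/c4.png",np.hstack([f(t,305,180,100,140,4),f(d,290,170,100,140,4)]))
E
```

```text
(array([5.1, 0. , 0.7]), array([ 0.07, -0.  ,  0.  ])) [502.3873967   46.06019172  39.12298053] 0.15066318319436997 [ 0.23670132 -0.25948141 -0.56243415]
```

View pics/c4.png

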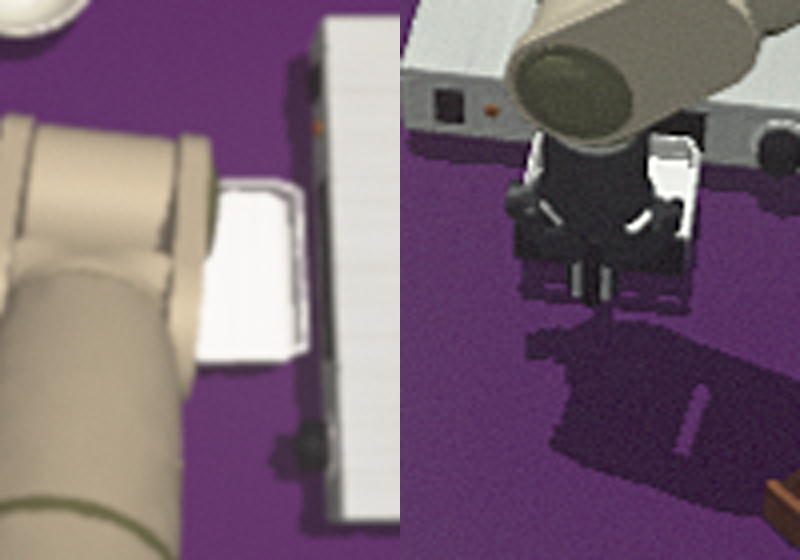

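```bash
python3 - <<'E'
from h import *
np.set_printoptions(precision=1,suppress=True)
t=cv2.imread("pics/t4.png");g=cv2.GaussianBlur(cv2.cvtColor(t,cv2.COLOR_BGR2GRAY),(0,0),.7).astype(float)
L=[]
for name,(r0,r1) in dict(up=(218,232),lo=(262,276)).items():
    P=[]
    for c in range(361,374):
        col=g[r0:r1,c]; th=(col.max()+col.min())/2
        i=np.where(col>th)[0]; i=i[0] if name=="up" else i[-1]
        j=i-1 if name=="up" else i+1
        P.append([c,r0+i+(j-i)*(col[i]-th)/(col[i]-col[j])])
    W=cast("top",P,54);k=np.polyfit(W[:,1],W[:,0],1);print(name,"heading off",np.degrees(np.arctan(k[0])),"x at y=-60",np.polyval(k,-60),"x at y=17",np.polyval(k,17));L.append(np.polyval(k,-60))
print("mid",np.mean(L),"width",L[0]-L[1],"expected",502.39+(46.06+60)*-0.0166)
row=g[232:262,365:388].mean(0);print(row.round(0))
print(cast("top",[[380,247],[381,247],[382,247]],54))
E
```

```text
up heading off 1.3727479616973186 x at y=-60 565.372557188508 x at y=17 567.217751092341
lo heading off 0.226831342955403 x at y=-60 433.71857400986994 x at y=17 434.02341504365427
mid 499.545565599189 width 131.6539831786381 expected 500.62940399999997
[248. 248. 248. 248. 248. 248. 248. 248. 248. 246. 240. 226. 200. 177.
 179. 178. 143.  93.  69.  67.  66.  69. 100.]
[[ 498.9 -104.6   54. ]
 [ 498.8 -107.5   54. ]
 [ 498.7 -110.4   54. ]]
```

carry_out:
  deltas:
    - [1,5,0,4,0,0,0]
    - [1,5,0,8,0,0,0]
    - [1,5,0,12,0,0,0]
    - [1,5,0,16,0,0,0]
    - [1,5,0,20,0,0,0]

```text
time_s: 5.35
eef_pos: [502.1, 25.3, 34.1]
ee_rot: [0.496, 0.504, 0.496, -0.504]
force: [0.4, -0.0, -1.6]
grip_width: 0.149
```

carry_out:
  deltas:
    - [1,0,0,4,0,0,0]
    - [1,0,0,8,0,0,0]
    - [1,0,0,12,0,0,0]
    - [1,0,0,16,0,0,0]
    - [1,0,0,20,0,0,0]

```text
time_s: 5.98
eef_pos: [501.8, 5.4, 34.1]
ee_rot: [-0.496, -0.504, -0.496, 0.504]
force: [0.8, 0.6, -1.7]
grip_width: 0.147
```

carry_out:
  deltas:
    - [1,0,0,6,0,0,0]
    - [1,0,0,12,0,0,0]
    - [1,0,0,18,0,0,0]
    - [1,0,0,24,0,0,0]
    - [1,0,0,30,0,0,0]

```text
time_s: 6.6
eef_pos: [501.3, -24.8, 34.1]
ee_rot: [-0.496, -0.504, -0.496, 0.504]
force: [-0.6, -0.4, -1.0]
grip_width: 0.148
```

```bash
python3 - <<'E'
from h import *
t=viewer.capture("top")[:,:,::-1];d=viewer.capture("side")[:,:,::-1]
cv2.imwrite("pics/t5.png",t);cv2.imwrite("pics/s5.png",d)
f=lambda a,x,y,w,h,k:cv2.resize(a[y:y+h,x:x+w],None,fx=k,fy=k,interpolation=cv2.INTER_CUBIC)
cv2.imwrite("pics/c5.png",np.hstack([f(t,325,180,80,120,5),f(d,295,150,80,120,5)]))
s=ctrl.sense();print(s['eef_pos'],s['force'],s['wrist_torque'])
E
```

```text
[501.33947357 -24.93446041  34.11781679] [ 0.15598355 -1.02402159 -1.12783661] [ 0.02186556  0.03323537 -0.01752842]
```

View pics/c5.png

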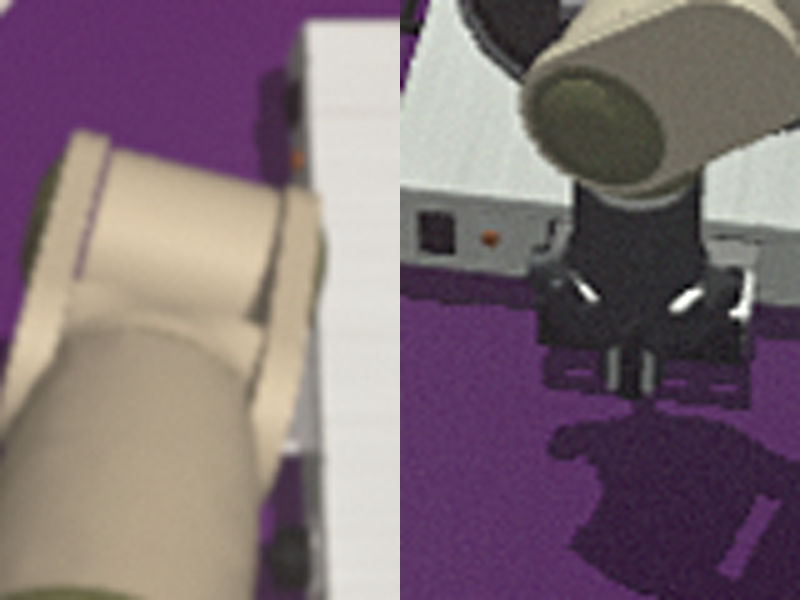

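carry_out:
  deltas:
    - [1,0.5,0,6,0,0,0]
    - [1,1,0,12,0,0,0]
    - [1,1.5,0,18,0,0,0]
    - [1,2,0,24,0,0,0]
    - [1,2.5,0,30,0,0,0]

```text
time_s: 7.32
eef_pos: [500.8, -54.8, 31.6]
ee_rot: [-0.496, -0.504, -0.496, 0.504]
force: [0.0, 0.6, -1.1]
grip_width: 0.149
```

carry_out:
  deltas:
    - [1,0,0,3,0,0,0]
    - [1,0,0,6,0,0,0]
    - [1,0,0,9,0,0,0]
    - [1,0,0,12,0,0,0]
    - [1,0,0,15,0,0,0]

```text
time_s: 7.95
eef_pos: [500.6, -69.5, 31.6]
ee_rot: [-0.496, -0.504, -0.496, 0.504]
force: [0.4, -0.4, -1.3]
grip_width: 0.15
```

carry_out:
  deltas:
    - [1,0.2,0,1.5,0,0,0]
    - [1,0.4,0,3,0,0,0]
    - [1,0.4,0,4.5,0,0,0]
    - [1,0.4,0,6,0,0,0]
    - [1,0.4,0,7.5,0,0,0]

```text
time_s: 8.57
eef_pos: [500.5, -76.9, 31.3]
ee_rot: [0.496, 0.504, 0.496, -0.504]
force: [0.7, 1.7, 0.6]
grip_width: 0.151
```

carry_out:
  deltas:
    - [1,0,0,1,0,0,0]
    - [1,0,0,2,0,0,0]
    - [1,0,0,3,0,0,0]
    - [1,0,0,4,0,0,0]
    - [1,0,0,5,0,0,0]

```text
time_s: 9.2
eef_pos: [500.5, -81.2, 31.3]
ee_rot: [0.496, 0.504, 0.496, -0.504]
force: [0.9, 7.5, 3.0]
grip_width: 0.148
```

carry_out:
  deltas:
    - [1,-0.2,0,1,0,0,0]
    - [1,-0.2,0,2,0,0,0]
    - [1,-0.2,0,3,0,0,0]
    - [1,-0.2,0,4,0,0,0]
    - [1,-0.2,0,5,0,0,0]

```text
time_s: 9.82
eef_pos: [500.3, -86.2, 31.3]
ee_rot: [0.496, 0.504, 0.496, -0.504]
force: [1.9, 7.7, 0.9]
grip_width: 0.15
```

carry_out:
  deltas:
    - [1,0,0,1,0,0,0]
    - [1,0,0,2,0,0,0]
    - [1,0,0,3,0,0,0]
    - [1,0,0,4,0,0,0]
    - [1,0,0,5,0,0,0]

```text
time_s: 10.45
eef_pos: [500.3, -91.0, 31.3]
ee_rot: [0.496, 0.504, 0.496, -0.504]
force: [2.2, 7.7, 2.7]
grip_width: 0.152
```

carry_out:
  deltas:
    - [1,0,0,1,0,0,0]
    - [1,0,0,2,0,0,0]
    - [1,0,0,3,0,0,0]
    - [1,0,0,4,0,0,0]
    - [1,0,0,5,0,0,0]

```text
time_s: 11.08
eef_pos: [500.2, -95.8, 31.3]
ee_rot: [0.496, 0.504, 0.496, -0.504]
force: [2.0, 8.9, 2.0]
grip_width: 0.147
```

carry_out:
  deltas:
    - [1,0,0,0.6,0,0,0]
    - [1,0,0,1.2,0,0,0]
    - [1,0,0,1.8,0,0,0]
    - [1,0,0,2.4,0,0,0]
    - [1,0,0,3,0,0,0]

```text
time_s: 11.7
eef_pos: [500.1, -98.7, 31.3]
ee_rot: [0.495, 0.505, 0.496, -0.504]
force: [1.7, 9.3, 1.7]
grip_width: 0.149
```

carry_out:
  deltas:
    - [1,0,0,0.4,0,0,0]
    - [1,0,0,0.8,0,0,0]
    - [1,0,0,1.2,0,0,0]
    - [1,0,0,1.6,0,0,0]
    - [1,0,0,2,0,0,0]

```text
time_s: 12.32
eef_pos: [500.1, -100.6, 31.3]
ee_rot: [0.495, 0.505, 0.496, -0.504]
force: [1.6, 10.5, 1.3]
grip_width: 0.146
```

carry_out:
  deltas:
    - [1,0,0,0.3,0,0,0]
    - [1,0,0,0.6,0,0,0]
    - [1,0,0,0.9,0,0,0]
    - [1,0,0,1.2,0,0,0]
    - [1,0,0,1.5,0,0,0]

```text
time_s: 12.95
eef_pos: [500.1, -102.1, 31.3]
ee_rot: [0.495, 0.505, 0.496, -0.504]
force: [3.3, 10.4, 2.6]
grip_width: 0.144
```

carry_out:
  deltas:
    - [1,0,0,0.3,0,0,0]
    - [1,0,0,0.6,0,0,0]
    - [1,0,0,0.9,0,0,0]
    - [1,0,0,1.2,0,0,0]
    - [1,0,0,1.2,0,0,0]

```text
time_s: 13.58
eef_pos: [500.1, -103.3, 31.3]
ee_rot: [0.495, 0.505, 0.496, -0.504]
force: [3.2, 10.2, 2.7]
grip_width: 0.148
```

carry_out:
  deltas:
    - [1,0,0,0.3,0,0,0]
    - [1,0,0,0.6,0,0,0]
    - [1,0,0,0.9,0,0,0]
    - [1,0,0,1.2,0,0,0]
    - [1,0,0,1.2,0,0,0]

```text
time_s: 14.2
eef_pos: [500.0, -104.5, 31.3]
ee_rot: [0.495, 0.505, 0.496, -0.504]
force: [2.2, 10.8, 1.7]
grip_width: 0.148
```

carry_out:
  deltas:
    - [1,0,0,0.3,0,0,0]
    - [1,0,0,0.6,0,0,0]
    - [1,0,0,0.9,0,0,0]
    - [1,0,0,1.2,0,0,0]
    - [1,0,0,1.2,0,0,0]

```text
time_s: 14.82
eef_pos: [500.0, -105.4, 31.3]
ee_rot: [0.495, 0.505, 0.497, -0.503]
force: [3.3, 12.0, 2.8]
grip_width: 0.152
```

carry_out:
  deltas:
    - [1,0,0,0.3,0,0,0]
    - [1,0,0,0.6,0,0,0]
    - [1,0,0,0.8,0,0,0]
    - [1,0,0,0.8,0,0,0]
    - [1,0,0,0.8,0,0,0]

```text
time_s: 15.45
eef_pos: [500.1, -105.8, 31.3]
ee_rot: [0.495, 0.505, 0.497, -0.503]
force: [3.8, 14.5, 2.4]
grip_width: 0.152
```

carry_out:
  deltas:
    - [1,0,0,0.2,0,0,0]
    - [1,0,0,0.4,0,0,0]
    - [1,0,0,0.4,0,0,0]
    - [1,0,0,0.4,0,0,0]
    - [1,0,0,0.4,0,0,0]

```text
time_s: 16.08
eef_pos: [500.0, -106.0, 31.3]
ee_rot: [0.495, 0.505, 0.497, -0.503]
force: [3.6, 15.1, 3.2]
grip_width: 0.143
```

carry_out:
  deltas:
    - [0,0,0,0,0,0,0]
    - [0,0,0,0,0,0,0]
    - [0,0,0,0,0,0,0]
    - [0,0,0,0,0,0,0]
    - [0,0,0,0,0,0,0]

```text
time_s: 16.7
eef_pos: [499.9, -108.2, 31.4]
ee_rot: [-0.496, -0.504, -0.496, 0.504]
force: [-0.2, 0.3, -0.2]
grip_width: 0.502
```

carry_out:
  deltas:
    - [0,-15,0,0,0,0,0]
    - [0,-40,0,0,0,0,0]
    - [0,-70,0,-20,0,0,0]
    - [0,-110,0,-60,0,0,0]
    - [0,-150,0,-110,0,0,0]

```text
time_s: 17.32
eef_pos: [501.6, 1.5, 182.9]
ee_rot: [0.496, 0.505, 0.495, -0.504]
force: [1.4, 0.1, -0.6]
grip_width: 0.497
```

carry_out:
  deltas:
    - [0,-20,30,-40,0,0,0]
    - [0,-40,-60,-60,0,0,0]
    - [0,-40,-120,-80,0,0,0]
    - [0,-40,-180,-100,0,0,0]
    - [0,-40,-180,-100,0,0,0]

```text
time_s: 17.95
eef_pos: [320.9, 104.2, 221.3]
ee_rot: [0.497, 0.504, 0.496, -0.503]
force: [1.0, -0.3, -0.2]
grip_width: 0.501
```

```bash
python3 - <<'E'
from h import *
t=viewer.capture("top")[:,:,::-1];d=viewer.capture("side")[:,:,::-1]
cv2.imwrite("pics/t6.png",t);cv2.imwrite("pics/s6.png",d)
f=lambda a,x,y,w,h,k:cv2.resize(a[y:y+h,x:x+w],None,fx=k,fy=k,interpolation=cv2.INTER_CUBIC)
cv2.imwrite("pics/c6.png",np.hstack([f(t,355,180,60,120,5),f(d,285,130,100,120,5)]))
s=ctrl.sense();print(s['eef_pos'],s['force'],s['grip_width'])
E
```

```text
[321.27845279 104.3177478  221.50898873] [ 0.55699924 -0.63001099 -0.27950759] 0.5035090922515515
```

View pics/c6.png

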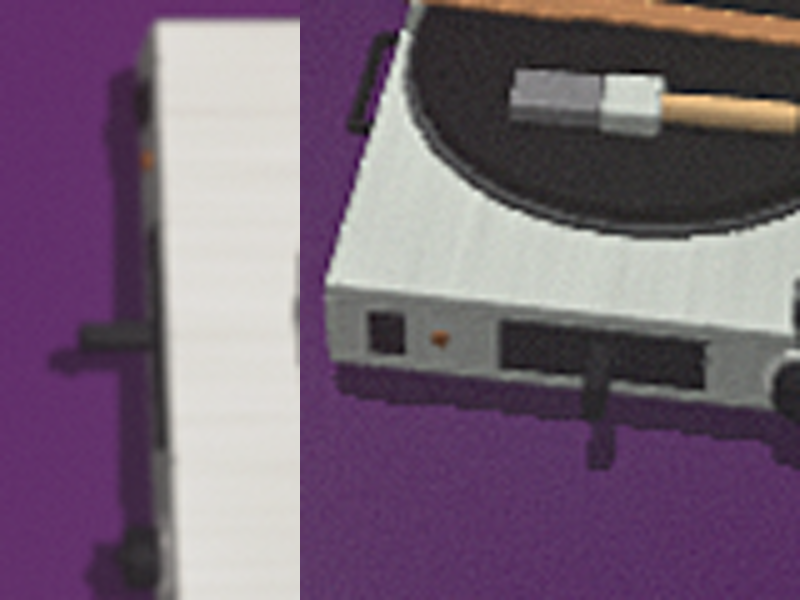

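```bash
python3 - <<'E'
from h import *
for z in (52,60): print(cast("top",[[370.8,247.4]],z))
a=cv2.imread("pics/t0.png") if 0 else cv2.imread("pics/top0.png");b=cv2.imread("pics/t6.png")
m=(cv2.absdiff(a,b).max(2)>60).astype(np.uint8)
n,l,st,c=cv2.connectedComponentsWithStats(m);print([x.tolist() for x in st[1:] if x[4]>25])
E
```

```text
[[498.64485471 -78.32170935  52.        ]]
[[497.35374245 -77.29635757  60.        ]]
[[264, 224, 43, 48, 1821], [261, 282, 78, 198, 11482], [26, 367, 182, 113, 9439], [100, 375, 57, 34, 376], [332, 399, 11, 6, 35], [356, 403, 32, 18, 188], [348, 414, 29, 14, 163], [216, 418, 35, 62, 1518], [253, 436, 11, 10, 51], [383, 438, 14, 42, 332], [248, 441, 14, 9, 28]]
```

Tab end at y ≈ -78, as expected for a latched tray (about -60 if it had sprung out). The bystanders have not moved.

```bash
python3 -c "
from rig import order; print(order.finish_job())"
```

```text
the job is handed in; nothing more can be done
None
```

The crumb tray is back in the griddle, and my checks show its push-push catch holding. I handed the job in at about 18 s of the 61 s allowed; it reports no verdict.

**What I did:** I gripped the tray by its tab, turned it square to the slot and slid it in. I then pressed slowly. The force rose to about 10–11 N, then stiffened at the rubber stop to 15 N, the highest reading I saw. That is inside the 13–18 N range. I opened the gripper, lifted it clear and moved the arm aside.

**Last checks:**
- **Tray position:** In the top picture the tab's free end is at y ≈ -78 mm. A latched tray should put it at about -77.6 mm; a tray that had sprung out would put it near -60 mm. The side picture shows the front about flush in the slot.
- **Other things:** Comparing the top pictures before and after showed changes only at the tray's old place and around the arm, so nothing else appears to have moved.
- **Release:** The wrist force was about zero and the gripper was open and clear.

No check failed. I felt no distinct click; I judged the latch by the stop's stiffness and by where the tray stayed.

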